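Shut the ink pad and slide it home into the stamp organiser

ROBOT

A 7-joint arm with a two-finger parallel gripper is mounted at the origin on the work surface; the furniture and walls round the work are solid. World frame = base frame: x ahead of the robot, y to its left, z up, the work surface at z = 0. Lengths are in m, angles in degrees, forces in N, time in s.
With the tool pointing down it reaches from about 0.425 to 0.875 m from the base axis. Payload 4.7 kg.
Tool frame: the origin (TCP) lies between the finger pads; the fingertips stand 17 mm ahead of it and the grasp point (between the pads) lies 2 mm behind it; z points along the fingers, y is the line along which they close (so a half turn about z gives the same grasp; the last joint's range is limited). The gripper opens to 87 mm and grips with 3 to 60 N. Pads are 19 mm wide; open, the fingers measure 117 mm over their backs; the gripper's body (75 mm by 190 mm) begins 51 mm behind the grasp point.
Start: joints at [70.48, 18.392, -4.016, 83.108, 1.295, 78.541, -3.26], TCP at [0.226, -0.61, 0.24] pointing down, gripper open.
Joint ranges: [-163.93, 163.93], [-17.29, 119.83], [-79.2, 71.16], [3.27, 140.29], [-89.18, 269.18], [5.43, 117.66], [-154.24, 154.24]. Speed limits (degrees/s): [147.25, 147.25, 180, 180, 180, 180, 180].

INTERFACE

Orientations are given as [roll, pitch, yaw] about the fixed x, y, z axes, in that order (R = Rz(yaw) Ry(pitch) Rx(roll)).
In Python, from cell import env, cams gives the robot as it stands.
- The arm moves only by the shell command python3 -m pendant 'ROWS' [FORCE]. ROWS is JSON, a list of rows, each an object of numbers: "tx", "ty", "tz": the shift along the tool's x, y, z each as a share of 0.05 m, from -1 to 1; "spin": the turn about the tool's z as a share of 4 degrees, from -1 to 1; "claw": the closure, from 0 (fully open) to 1 (shut). A call has 1 to 10 rows; each row shifts and turns the commanded pose from where the row before left it, along the tool's axes as they then stand; what a row does not reach is not made up. A row lasts 1/8 s, in which the tool goes at most 62.5 mm and 10.7 degrees, less where a joint would pass 70% of its speed; a pose out of reach is approached as far as the arm can. A call with a number of a shift or a turn outside -1 to 1 is refused whole. A call with a gripper value outside its range is refused whole. The fingers move at their own pace and stop on an object; FORCE is the grip in N (left out, the last holds). Time passes only in rows, so rows that do not move let the fingers close. It gives the time, the measured TCP pose, the force, the opening and the grip force at its end, in the units of the state.
- env.get_obs(): the state, without advancing time (a new reading comes with each control period).
- cams.read_camera(name): name is "scene" or "top" or "wrist"; returns the picture (384x512x3 uint8, red, green, blue); there is no depth.
- cams.camera_info(name): a dict with "fx", "fy", "cx", "cy" (pixels), "k1" (the pictures are not rectified: a ray, as slopes to the right and down, at radius r is drawn at 1 + k1 r^2 times it, then the intrinsics apply), "rvec" (rotation vector, rad) and "tvec" (3), from world to camera coordinates, as OpenCV has them. Camera axes: x right, y down, z forward; pixel columns grow to the right and rows downward; lengths in m; the calibration is good to about 2 mm. A picture is of the moment at which its call begins: read the wrist's pose just before it. camera_info takes no time and is no camera call; for the wrist camera it gives the pose at the moment of the call.
- env.sign_off(): hands the job in; it is judged then, once.
The state is a dict: "time_s": time; "qpos": joint angles; "joint_velocities": joint speeds; "effort": joint torques, N m; "tool_pos": TCP position; "tool_rot": TCP orientation; "force": force on the tool from outside, world axes, zero at the start; "wrist_torque": the same for the moment, N m; "grip_width": finger opening in m; "grasp_force": force on a finger pad.
Only numpy, scipy, OpenCV 4.12 (cv2) and the standard library are available. Lean on these libraries where they do the work, as an engineer would, in place of code of your own. Each camera call takes 0.05 s, during which the arm holds its last target. There are 200 camera calls.

TASK

Stamping is over for the day. With the fingertips, swing the red tin ink pad's open lid shut so that the ink does not dry, then push the tin along the counter through the narrow gap between the two rounded arms of the wooden organiser, end first, until it rests fully home against the back of its bay, lid still shut. Only push: the tin must never be lifted or tipped up off the counter, and everything else stays where it stands.

Things in the scene. Friction and masses are not known exactly. Their poses are not given: they have to be found in the camera images.
- ink_pad: Red tin ink pad, loose, about 0.15 kg, flat on the counter: 70 (x) by 100 (y) by 13 mm high when shut. Origin: centre of its underside, z up. Its y axis runs along the 100 mm length, roughly along world y at the start. The lid's hinge is along its +x long side (away from the robot), at x = +34 mm, 12 mm high. Shut, its sides lie at x = -36 and +34 mm, its ends at y = +-50 mm.
- pad_centre (a point): Centre of the shut ink pad, 6.5 mm above its underside; same axes as ink_pad.
- ink_pad_lid (a joint): Hinge of the ink pad's thin lid (70 mm from hinge to free edge, 100 mm long): 0 = shut, 1.57 = upright, 2.09 = fully open, leaning over the pad's +x side, away from the robot. Starts open, 1.7 to 2.09. It moves very easily: pushed from behind toward the pad's -x side past upright, it goes down with the fingertip or drops by itself; a light touch on top shuts it fully.
- organiser: Light-wood desk organiser, fixed, walls 26 mm high, on the left. Origin: on the counter, where the middle of the tin belongs. x points into the bay (roughly world +y), y across it (roughly toward the robot), z up. The bay, open at top and mouth and without a floor, is the 75 mm gap between two arms (y = -37.5 to +37.5 mm), from their rounded tips at x = -81 mm to the back stop at x = +50 mm.
- bay_home (a point): 6.5 mm above organiser's origin, same axes: where pad_centre is when the tin is fully home, its length along the bay (either end first). The arms' sides are straight from x = -65 mm on, the tips rounded with 16 mm radius. The arm at +y is a pen trough 32 mm wide, the arm at -y a stamp tray 52 mm wide; a token well lies behind the back stop, to x = +106 mm.
- rubber_stamp: Rubber stamp with black knob, 25 by 54 by 73 mm, standing in the organiser's tray (underside 6 mm above the counter). Origin: centre of its underside. Leave it.
- pen_blue: Blue pen, 144 mm long, lying in the organiser's trough. Origin: centre of its underside. Leave it.
- token_0: Yellow round laundry token, 38 mm across, 8 mm thick, in the organiser's rear well. Leave it.
- token_1: Yellow round laundry token, 38 mm across, 8 mm thick, in the organiser's rear well. Leave it.
- thread_0: Spool of red thread, 28 mm across, 50 mm high, upright on the counter near the robot. Origin: centre of its underside. Leave it.
- thread_1: Spool of blue thread, 28 mm across, 50 mm high, upright on the counter near the robot. Origin: centre of its underside. Leave it.
- drink_can: Red drink can, 66 mm across, 115 mm high, upright on the right of the counter. Origin: centre of its underside. Leave it.
- receipt_book: Receipt pad with its yellow leaves standing up, 168 by 118 by 127 mm, on the right of the counter. Origin: centre of its underside. Leave it.
Mind the look-alikes: they are no part of the job. Leave any green look-alike of the ink_pad alone.

How it is judged (in metres and radians):
On the way, in this order (a step that is already met when the one before it is completed fails the run):
1. the lid is shut while the tin is still outside the bay (value of joint ink_pad_lid below 0.06 rad and x of pad_centre in the frame of bay_home below -0.125 m), for 0.2 s.
2. the tin has entered the gap between the arms, lid shut (x of pad_centre in the frame of bay_home above -0.095 m and horizontal distance between pad_centre and bay_home below 0.1 m and value of joint ink_pad_lid below 0.06 rad), for 0.1 s.
At the end, for the whole second after the job is handed in: The ink pad lies flat on the counter inside the bay, at rest, within 6 mm of its home position against the back stop and within 0.08 rad of the bay's direction, with its lid shut (joint below 0.06 rad) (x of pad_centre in the frame of bay_home between -0.006 and 0.004 m and y of pad_centre in the frame of bay_home between -0.006 and 0.006 m and angle between the y axis of ink_pad and the x axis of organiser, either way round below 0.08 rad and height (world z) of ink_pad below 0.003 m and angle between ink_pad's own z axis and vertical below 0.05 rad and value of joint ink_pad_lid below 0.06 rad and linear speed of ink_pad below 0.01 m/s); the robot touches nothing.
It fails at once if the ink pad is lifted (over 8 mm) or tipped (over 0.2 rad) off the counter (height (world z) of ink_pad above 0.008 m or angle between ink_pad's own z axis and vertical above 0.2 rad).
It fails at once if the tin goes in between the arms with its lid open (value of joint ink_pad_lid above 0.25 rad and x of pad_centre in the frame of bay_home above -0.115 m and horizontal distance between pad_centre and bay_home below 0.13 m).
It fails at once if something else is shoved more than 20 mm or knocked over (distance of any of rubber_stamp, pen_blue, token_0, token_1, thread_0, thread_1, drink_can, receipt_book from where it was at the start of the episode above 0.02 m or angle between any of rubber_stamp, token_0, token_1, thread_0, thread_1, drink_can, receipt_book's own z axis and vertical above 0.5 rad).
It also fails if it takes over 72 s, if anything falls off the work surface, if the arm or the gripper's body presses on something with over 40 N, if the wrist force passes 120 N, or if a joint passes its speed limit or range.

## Working session

There is one attempt and no reset: what is moved stays moved. The work goes in short steps, Python scripts to look and compute and a shell command to move; the robot and the scene stay as the last step left them, time stands still between calls to the robot, and variables do not carry over. Pictures are saved under pics/ and viewed, at most 10 in all, crops included, and the job is handed in when it is done.

```bash
mkdir -p pics; ls
python3 - <<'E'
from cell import env,cams
import cv2
o=env.get_obs(); print(o['time_s'],o['tool_pos'],o['tool_rot'],o['grip_width'])
for n in("scene","top"):
    cv2.imwrite(f"pics/{n}0.png",cams.read_camera(n)[:,:,::-1]); print(cams.camera_info(n))
E
```

```text
pics
0.0 [ 0.22555962 -0.60908784  0.23847217] [-1.79894322e+02  6.99318368e-03  2.03271245e+01] 0.08705044181588995
{'fx': 378.4222439108797, 'fy': 378.4222439108797, 'cx': 260.56374143516234, 'cy': 186.94753394222528, 'k1': -0.006720323426453747, 'rvec': array([ 0.97254448, -2.57972143,  0.95346449]), 'tvec': array([0.31526721, 0.34540649, 0.82155369])}
{'fx': 359.16306003836814, 'fy': 359.16306003836814, 'cx': 258.40916902476386, 'cy': 199.72577402829418, 'k1': 0.02689197677302176, 'rvec': array([ 2.13614337, -2.11455701,  0.15724717]), 'tvec': array([-0.0836125 ,  0.46522632,  1.12569497])}
```

View pics/scene0.png

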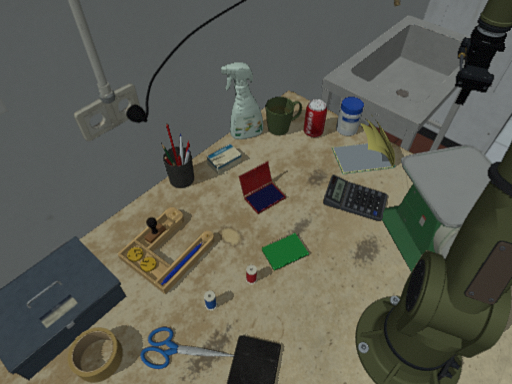

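View pics/top0.png

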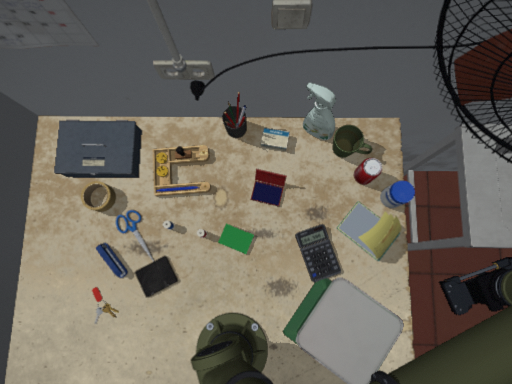

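The scene view shows the red tin with its lid open at about (263,190), and the top view shows it at (268,188). The organiser is at (165,250) in scene and (182,170) in top. Two things could be mistaken for the tin: the green pad at scene (286,251) / top (237,238), and the red can at top (368,171). I choose the red tin with the open lid and check it in a close crop.

```bash
python3 - <<'E'
import cv2
a=cv2.imread("pics/top0.png")[135:255,145:305]
cv2.imwrite("pics/c1.png",cv2.resize(a,None,fx=5,fy=5,interpolation=cv2.INTER_CUBIC))
E
cat > h.py <<'E'
import numpy as np,cv2
from cell import env,cams
def ray(ci,u,v):
    k=np.array([[ci['fx'],0,ci['cx']],[0,ci['fy'],ci['cy']],[0,0,1.]])
    p=cv2.undistortPoints(np.array([[[u,v]]],float),k,np.array([ci['k1'],0,0,0.]))[0,0]
    R=cv2.Rodrigues(np.array(ci['rvec']))[0]
    return -R.T@ci['tvec'],R.T@np.array([p[0],p[1],1])
def at(ci,u,v,z):
    c,d=ray(ci,u,v); return c+d*(z-c[2])/d[2]
def proj(ci,P):
    k=np.array([[ci['fx'],0,ci['cx']],[0,ci['fy'],ci['cy']],[0,0,1.]])
    return cv2.projectPoints(np.array(P,float).reshape(-1,3),np.array(ci['rvec']),np.array(ci['tvec']),k,np.array([ci['k1'],0,0,0.]))[0][:,0]
E
```

```text
(no output)
```

View pics/c1.png

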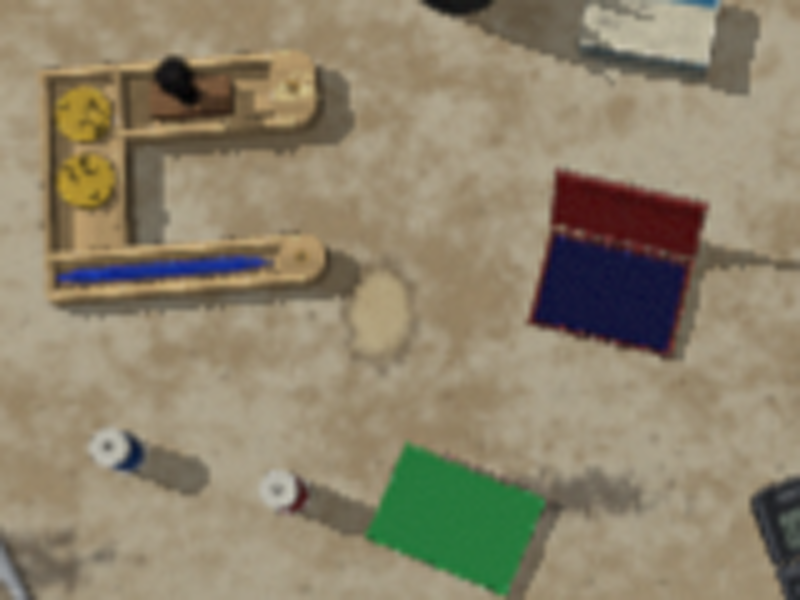

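The crop confirms the choice: red rim, navy ink, dark red lid leaning away. The hinge line runs (553,232)–(692,262), the near edge (530,322)–(672,355) and the lid's free edge (557,170)–(707,203). Organiser outer back corners are (42,72) and (48,302), and the arm tips are (318,90) and (325,258).

Run:
```python
from h import *
from scipy.optimize import least_squares
ci=cams.camera_info("top")
f=lambda u,v:np.array([145+(u+.5)/5-.5,135+(v+.5)/5-.5])
def tr(p,L):
    c,s=np.cos(p[2]),np.sin(p[2]); L=np.array(L,float)
    return np.c_[p[0]+c*L[:,0]-s*L[:,1],p[1]+s*L[:,0]+c*L[:,1],L[:,2]]
# tin: +y to world +y (left)
T=[(-.036,.05,.011),(-.036,-.05,.011),(.034,.05,.012),(.034,-.05,.012)]
pt=np.array([f(530,322),f(672,355),f(553,232),f(692,262)])
r=least_squares(lambda p:(proj(ci,tr(p,T))-pt).ravel(),[.6,-.1,0])
print('tin',r.x[:2],np.degrees(r.x[2]),np.round(r.fun*5,1))
tin=r.x
plid=np.array([f(557,170),f(707,203)])
g=lambda a:(proj(ci,tr(tin,[(.034-.07*np.cos(a[0]),y,.012+.07*np.sin(a[0])) for y in(.05,-.05)]))-plid).ravel()
r=least_squares(g,[1.9]);print('lid',r.x,np.round(r.fun*5,1))
# organiser
O=[(.106,-.0895,.026),(.106,.0695,.026),(.05,-.0375,.026),(.05,.0375,.026),(-.081,-.0635,.026),(-.081,.0535,.026)]
po=np.array([f(42,72),f(48,302),f(127,138),f(127,244),f(319,90),f(326,257)])
r=least_squares(lambda p:(proj(ci,tr(p,O))-po).ravel(),[.6,.2,1.57])
print('org',r.x[:2],np.degrees(r.x[2]),np.round(r.fun*5,1))
o=r.x
d=tin[:2]-o[:2];c,s=np.cos(o[2]),np.sin(o[2]);print('tin in bay',c*d[0]+s*d[1],-s*d[0]+c*d[1])
# project both into scene for check
cs=cams.camera_info("scene");im=cv2.imread("pics/scene0.png")
im=cv2.resize(im[140:300,110:310],None,fx=4,fy=3.75,interpolation=cv2.INTER_CUBIC)
for p in np.r_[proj(cs,tr(tin,T)),proj(cs,tr(o,O))]:
    cv2.circle(im,(int((p[0]-110+.5)*4),int((p[1]-140+.5)*3.75)),3,(0,255,0),1)
cv2.imwrite("pics/c2.png",im)
```

```text
tin [ 0.49415101 -0.10660085] -12.44884277119585 [-3.6  4.5  1.6  5.  -2.6 -6.2  4.5 -3.6]
lid [1.89183192] [-1.6 -0.5  2.5  0.7]
org [0.55899327 0.16625368] 94.49340249494588 [-1.2 -2.6 -2.6 -0.7 -0.9  0.4  2.1  4.   0.9 -2.4  1.7  1. ]
tin in bay -0.26693585401177217 0.08601955436786385
```

View pics/c2.png

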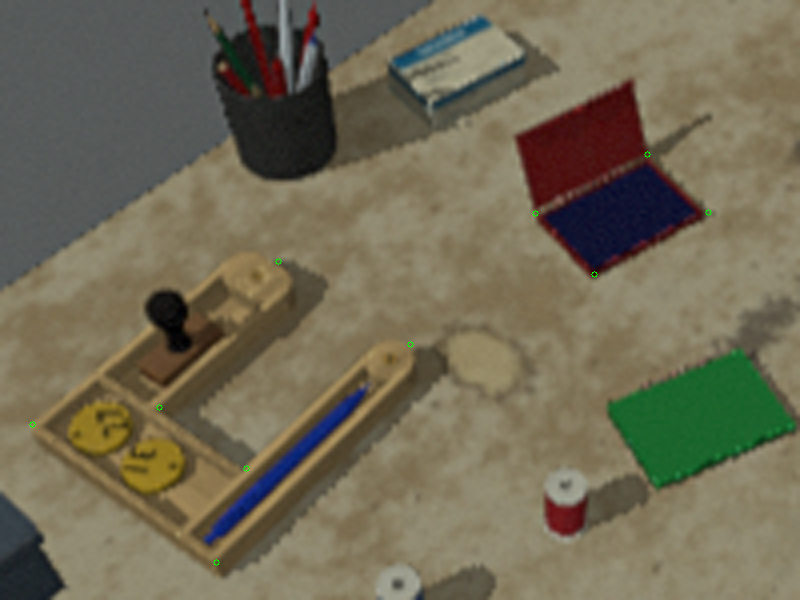

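```bash
python3 -m pendant '[{"tx":0.9,"ty":-0.56,"claw":0.43},{"tx":0.9,"ty":-0.56,"claw":0.43},{"tx":0.9,"ty":-0.56,"claw":0.43},{"tx":0.9,"ty":-0.56,"claw":0.43},{"tx":0.9,"ty":-0.56,"claw":0.43},{"tx":0.9,"ty":-0.56,"claw":0.43},{"tx":0.9,"ty":-0.56,"claw":0.43},{"tx":0.9,"ty":-0.56,"claw":0.43},{"tx":0.9,"ty":-0.56,"claw":0.43},{"tx":0.9,"ty":-0.56,"claw":0.43}]' && python3 -m pendant '[{"spin":1,"claw":0.43},{"spin":1,"claw":0.43},{"spin":1,"claw":0.43},{"spin":1,"claw":0.43},{"spin":1,"claw":0.43},{"spin":1,"claw":0.43},{"spin":1,"claw":0.43},{"spin":1,"claw":0.43},{"claw":0.43},{"claw":0.43}]'
python3 - <<'E'
from h import *
cv2.imwrite("pics/w1.png",cams.read_camera("wrist")[:,:,::-1])
E
```

```text
invalid input at $[0]: expected keys tx, ty, tz, spin, claw
```

View pics/w1.png

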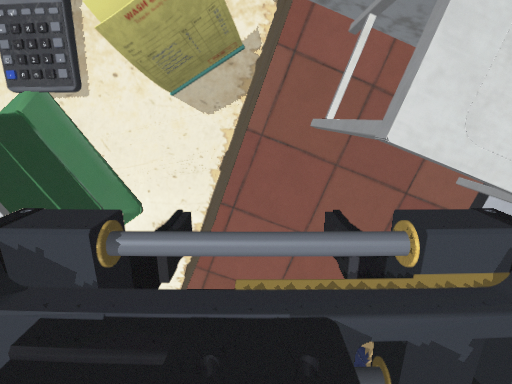

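The wrist view shows only that the arm hasn't moved: calculator at (40,45), receipt pad at (175,40). The rows were refused because every row needs all five keys.

```bash
python3 -m pendant '[{"tx":0.9,"ty":-0.56,"tz":0,"spin":0,"claw":0.43},{"tx":0.9,"ty":-0.56,"tz":0,"spin":0,"claw":0.43},{"tx":0.9,"ty":-0.56,"tz":0,"spin":0,"claw":0.43},{"tx":0.9,"ty":-0.56,"tz":0,"spin":0,"claw":0.43},{"tx":0.9,"ty":-0.56,"tz":0,"spin":0,"claw":0.43},{"tx":0.9,"ty":-0.56,"tz":0,"spin":0,"claw":0.43},{"tx":0.9,"ty":-0.56,"tz":0,"spin":0,"claw":0.43},{"tx":0.9,"ty":-0.56,"tz":0,"spin":0,"claw":0.43},{"tx":0.9,"ty":-0.56,"tz":0,"spin":0,"claw":0.43},{"tx":0.9,"ty":-0.56,"tz":0,"spin":0,"claw":0.43}]' && python3 -m pendant '[{"tx":0,"ty":0,"tz":0,"spin":1,"claw":0.43},{"tx":0,"ty":0,"tz":0,"spin":1,"claw":0.43},{"tx":0,"ty":0,"tz":0,"spin":1,"claw":0.43},{"tx":0,"ty":0,"tz":0,"spin":1,"claw":0.43},{"tx":0,"ty":0,"tz":0,"spin":1,"claw":0.43},{"tx":0,"ty":0,"tz":0,"spin":1,"claw":0.43},{"tx":0,"ty":0,"tz":0,"spin":1,"claw":0.43},{"tx":0,"ty":0,"tz":0,"spin":1,"claw":0.43},{"tx":0,"ty":0,"tz":0,"spin":0,"claw":0.43}]'
```

```text
time_s: 1.4
tool_pos: [0.5512, -0.1893, 0.2394]
tool_rot: [180.0, 0.0, 20.3]
force: [-0.5, -0.3, -0.6]
grip_width: 0.0494
grasp_force: 0.0
time_s: 2.52
tool_pos: [0.5503, -0.1906, 0.2392]
tool_rot: [180.0, 0.0, -11.6]
force: [-0.2, -0.4, -0.0]
grip_width: 0.0496
grasp_force: 0.0
```

```bash
python3 - <<'E'
from h import *
ci=cams.camera_info("top")
for n,u,v,z in[('box',145+585/5,135+50/5,.02),('box',145+705/5,135+70/5,.02),('cup',232,137,0.0),('spoolred',145+282/5,135+490/5,.05),('spoolblue',145+113/5,135+448/5,.05),('green',145+405/5,135+445/5,.013),('green',145+545/5,135+500/5,.013)]: print(n,at(ci,u,v,z).round(3))
E
python3 -m pendant '[{"tx":0.34,"ty":-0.69,"tz":0,"spin":0,"claw":0.43},{"tx":0.34,"ty":-0.69,"tz":0,"spin":0,"claw":0.43},{"tx":0,"ty":0,"tz":0,"spin":0,"claw":0.43}]'
```

```text
box [ 0.657 -0.088  0.02 ]
box [ 0.643 -0.169  0.02 ]
cup [0.691 0.016 0.   ]
spoolred [0.356 0.1   0.05 ]
spoolblue [0.381 0.209 0.05 ]
green [0.389 0.027 0.013]
green [ 0.354 -0.065  0.013]
time_s: 2.9
tool_pos: [0.5991, -0.1256, 0.2392]
tool_rot: [-179.9, 0.0, -11.2]
force: [0.7, 0.8, -0.9]
grip_width: 0.0497
grasp_force: 0.0
```

```bash
python3 -m pendant '[{"tx":0,"ty":0,"tz":0.87,"spin":0,"claw":0.43},{"tx":0,"ty":0,"tz":0.87,"spin":0,"claw":0.43},{"tx":0,"ty":0,"tz":0.87,"spin":0,"claw":0.43},{"tx":0,"ty":0,"tz":0.87,"spin":0,"claw":0.43},{"tx":0,"ty":0,"tz":0,"spin":0,"claw":0.43}]' && python3 -m pendant '[{"tx":-0.3,"ty":0,"tz":0,"spin":0,"claw":0.43},{"tx":-0.3,"ty":0,"tz":0,"spin":0,"claw":0.43},{"tx":-0.3,"ty":0,"tz":0,"spin":0,"claw":0.43},{"tx":-0.2,"ty":0,"tz":0,"spin":0,"claw":0.43},{"tx":-0.2,"ty":0,"tz":0,"spin":0,"claw":0.43},{"tx":-0.2,"ty":0,"tz":0,"spin":0,"claw":0.43},{"tx":-0.2,"ty":0,"tz":0,"spin":0,"claw":0.43},{"tx":-0.2,"ty":0,"tz":0,"spin":0,"claw":0.43},{"tx":-0.2,"ty":0,"tz":0,"spin":0,"claw":0.43},{"tx":-0.2,"ty":0,"tz":0,"spin":0,"claw":0.43}]' && python3 -m pendant '[{"tx":-0.2,"ty":0,"tz":0,"spin":0,"claw":0.43},{"tx":-0.2,"ty":0,"tz":0,"spin":0,"claw":0.43},{"tx":0,"ty":0,"tz":0,"spin":0,"claw":0.43}]'
python3 - <<'E'
from h import *
im=cams.read_camera("scene")[:,:,::-1]
cv2.imwrite("pics/s1.png",cv2.resize(im[120:300,110:350],None,fx=3,fy=3,interpolation=cv2.INTER_CUBIC))
E
```

```text
time_s: 3.52
tool_pos: [0.5941, -0.1305, 0.0619]
tool_rot: [180.0, 0.5, -11.7]
force: [0.5, -0.6, 0.5]
grip_width: 0.0497
grasp_force: 0.0
time_s: 4.78
tool_pos: [0.4844, -0.1065, 0.0655]
tool_rot: [180.0, 0.0, -11.7]
force: [-0.7, 0.9, 0.4]
grip_width: 0.0495
grasp_force: 0.0
time_s: 5.15
tool_pos: [0.4648, -0.1026, 0.0655]
tool_rot: [180.0, 0.0, -11.7]
force: [0.1, -0.2, 0.2]
grip_width: 0.0495
grasp_force: 0.0
```

View pics/s1.png

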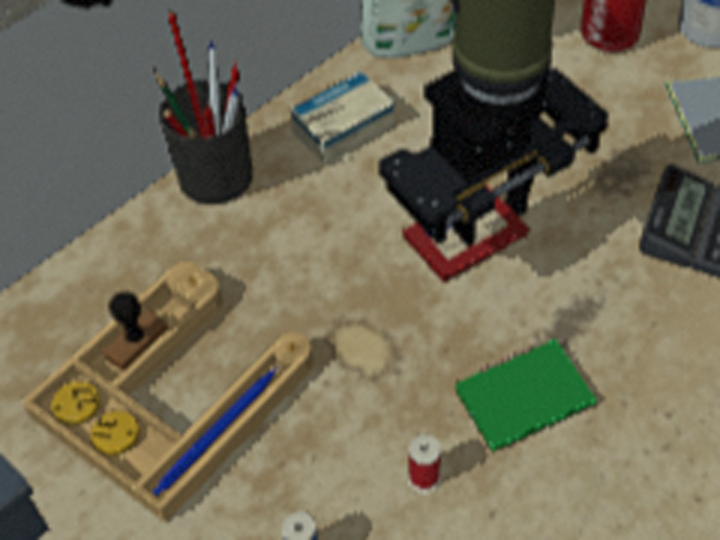

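The lid is down: the tin at (465,235) in the crop shows a red rim round a pale label, and the organiser is undisturbed. Now a light tap on top to shut it fully.

```bash
python3 -m pendant '[{"tx":0,"ty":0,"tz":0.3,"spin":0,"claw":0.43},{"tx":0,"ty":0,"tz":0.3,"spin":0,"claw":0.43},{"tx":0,"ty":0,"tz":0.06,"spin":0,"claw":0.43},{"tx":0,"ty":0,"tz":0.05,"spin":0,"claw":0.43},{"tx":0,"ty":0,"tz":0,"spin":0,"claw":0.43}]';python3 -m pendant '[{"tx":0,"ty":0,"tz":0.03,"spin":0,"claw":0.43},{"tx":0,"ty":0,"tz":0,"spin":0,"claw":0.43}]'
```

```text
time_s: 5.82
tool_pos: [0.464, -0.1023, 0.0305]
tool_rot: [180.0, 0.3, -11.7]
force: [-7.2, 1.3, 13.1]
grip_width: 0.05
grasp_force: 6.6
time_s: 6.08
tool_pos: [0.464, -0.1023, 0.0301]
tool_rot: [179.9, 0.3, -11.7]
force: [-10.8, 1.9, 22.6]
grip_width: 0.0492
grasp_force: 11.4
```

```bash
python3 -m pendant '[{"tx":0,"ty":0,"tz":-0.5,"spin":0,"claw":0.43},{"tx":0,"ty":0,"tz":-0.9,"spin":-1,"claw":0.43},{"tx":-0.4,"ty":0,"tz":-0.9,"spin":-1,"claw":0.43},{"tx":-0.4,"ty":0,"tz":-0.9,"spin":-1,"claw":0.43},{"tx":0,"ty":0,"tz":-0.9,"spin":-1,"claw":0.43},{"tx":0,"ty":0,"tz":0,"spin":0,"claw":0.43},{"tx":0,"ty":0,"tz":0,"spin":0,"claw":0.43}]'
python3 - <<'E'
from h import *
im=cams.read_camera("wrist")[:,:,::-1]
a=cams.read_camera("top")[:,:,::-1]
cv2.imwrite("pics/t2raw.png",a)
cv2.imwrite("pics/w2.png",im)
np.save("w2ci.npy",cams.camera_info("wrist"),allow_pickle=True)
a=cv2.resize(a[140:210,150:310],None,fx=3.2,fy=3.2,interpolation=cv2.INTER_CUBIC)
cv2.imwrite("pics/m2.png",np.vstack([im,a])[:600])
E
```

```text
time_s: 6.95
tool_pos: [0.4255, -0.0986, 0.2328]
tool_rot: [-180.0, 0.0, 4.3]
force: [-0.7, 0.1, -0.5]
grip_width: 0.0496
grasp_force: 0.0
```

View pics/m2.png

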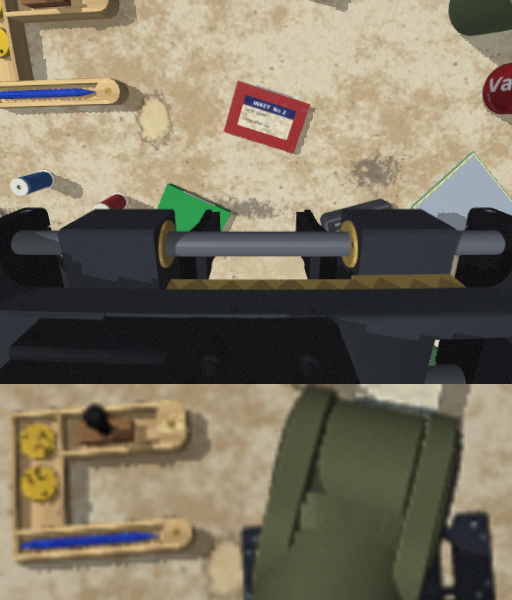

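The lid is shut. In the wrist view the tin's top corners are (238,81), (312,104), (298,154) and (224,131), and the trough arm's tip is near (122,92).

```bash
cat >> h.py <<'E'
BAY=np.array([.559,.1663,np.radians(94.5)])
def tin(ci,pts,z=.013):
    P=np.array([at(ci,u,v,z)[:2] for u,v in pts]) # order: FL(+x+y),FR(+x,-y),NR,NL
    c=P.mean(0); d=(P[0]+P[3]-P[1]-P[2]); a=np.arctan2(d[1],d[0])-np.pi/2
    c=c+.001*np.array([np.cos(a),np.sin(a)])
    print('sizes',np.linalg.norm(P-np.roll(P,-1,0),axis=1).round(4))
    tobay(c,a)
def tobay(c,a):
    d=c-BAY[:2];cc,s=np.cos(BAY[2]),np.sin(BAY[2])
    print('tin',c.round(4),'yaw',np.degrees(a).round(1),'bay',(cc*d[0]+s*d[1]).round(4),(-s*d[0]+cc*d[1]).round(4),'rel deg',np.degrees(a+np.pi/2-BAY[2]).round(1))
E
python3 - <<'E'
from h import *
ci=np.load("w2ci.npy",allow_pickle=True).item()
tin(ci,[(238,81),(312,104),(298,154),(224,131)])
for p in[(122,92),(115,5)]: print(at(ci,*p,.026))
def b(x,y):
    c,s=np.cos(BAY[2]),np.sin(BAY[2]);return [BAY[0]+c*x-s*y,BAY[1]+s*x+c*y,.026]
print(proj(ci,[b(-.081,.0535),b(-.081,-.0635)]))
E
```

```text
sizes [0.101  0.0681 0.1055 0.0666]
tin [ 0.4937 -0.1076] yaw -12.4 bay -0.2679 0.0866 rel deg -16.9
[0.51157792 0.08061967 0.026     ]
[0.61057213 0.08564412 0.026     ]
[[121.41533066  91.59696222]
 [110.45321865 -12.13793196]]
```

```bash
python3 -m pendant '[{"tx":0,"ty":0.28,"tz":0.9,"spin":0,"claw":0.43},{"tx":0,"ty":0,"tz":0.9,"spin":0,"claw":0.43},{"tx":0,"ty":0,"tz":0.9,"spin":0,"claw":0.43},{"tx":0,"ty":0,"tz":0.9,"spin":0,"claw":0.43},{"tx":0,"ty":0,"tz":0.6,"spin":0,"claw":0.43},{"tx":0,"ty":0,"tz":0,"spin":0,"claw":0.43},{"tx":0,"ty":0,"tz":0,"spin":0,"claw":0.43}]' && python3 -m pendant '[{"tx":0.2,"ty":0,"tz":0,"spin":0,"claw":0.43},{"tx":0.2,"ty":0,"tz":0,"spin":0,"claw":0.43},{"tx":0.15,"ty":0,"tz":0,"spin":0,"claw":0.43},{"tx":0.15,"ty":0,"tz":0,"spin":0,"claw":0.43},{"tx":0.15,"ty":0,"tz":0,"spin":0,"claw":0.43},{"tx":0.15,"ty":0,"tz":0,"spin":0,"claw":0.43},{"tx":0.15,"ty":0,"tz":0,"spin":0,"claw":0.43},{"tx":0.15,"ty":0,"tz":0,"spin":0,"claw":0.43},{"tx":0.15,"ty":0,"tz":0,"spin":0,"claw":0.43},{"tx":0.15,"ty":0,"tz":0,"spin":0,"claw":0.43}]'
```

```text
time_s: 7.92
tool_pos: [0.4268, -0.1125, 0.0238]
tool_rot: [-180.0, 0.0, 4.3]
force: [-0.2, -0.2, 0.4]
grip_width: 0.0496
grasp_force: 0.0
time_s: 9.18
tool_pos: [0.5071, -0.1066, 0.0235]
tool_rot: [180.0, -0.0, 4.3]
force: [-0.9, -0.5, 1.3]
grip_width: 0.0498
grasp_force: 0.7
```

```bash
python3 -m pendant '[{"tx":0.14,"ty":0,"tz":0,"spin":0,"claw":0.43},{"tx":0.14,"ty":0,"tz":0,"spin":0,"claw":0.43},{"tx":0.14,"ty":0,"tz":0,"spin":0,"claw":0.43},{"tx":0.1,"ty":0,"tz":0,"spin":0,"claw":0.43},{"tx":0.04,"ty":0,"tz":0,"spin":0,"claw":0.43},{"tx":0,"ty":0,"tz":0,"spin":0,"claw":0.43}]' && python3 -m pendant '[{"tx":-0.4,"ty":0,"tz":0,"spin":0,"claw":0.43},{"tx":-0.4,"ty":0,"tz":0,"spin":0,"claw":0.43},{"tx":-0.5,"ty":0,"tz":-0.9,"spin":0,"claw":0.43},{"tx":-0.5,"ty":0,"tz":-0.9,"spin":0,"claw":0.43},{"tx":0,"ty":0,"tz":-0.9,"spin":0,"claw":0.43},{"tx":0,"ty":0,"tz":-0.9,"spin":0,"claw":0.43},{"tx":0,"ty":0,"tz":0,"spin":0,"claw":0.43},{"tx":0,"ty":0,"tz":0,"spin":0,"claw":0.43}]'
python3 - <<'E'
from h import *
ci=cams.camera_info("wrist")
im=cams.read_camera("wrist")[:,:,::-1]
np.save("w3ci.npy",ci,allow_pickle=True)
cv2.imwrite("pics/w3raw.png",im)
cv2.imwrite("pics/w3.png",cv2.resize(im[:200,100:367],None,fx=3,fy=3,interpolation=cv2.INTER_CUBIC)[:600,:800])
E
```

```text
time_s: 9.93
tool_pos: [0.5349, -0.1044, 0.0236]
tool_rot: [180.0, -0.0, 4.3]
force: [-0.8, -0.4, -0.1]
grip_width: 0.0497
grasp_force: 0.0
time_s: 10.92
tool_pos: [0.4445, -0.1112, 0.2031]
tool_rot: [180.0, 0.0, 4.3]
force: [-0.2, 0.2, -1.3]
grip_width: 0.0497
grasp_force: 0.0
```

View pics/w3.png

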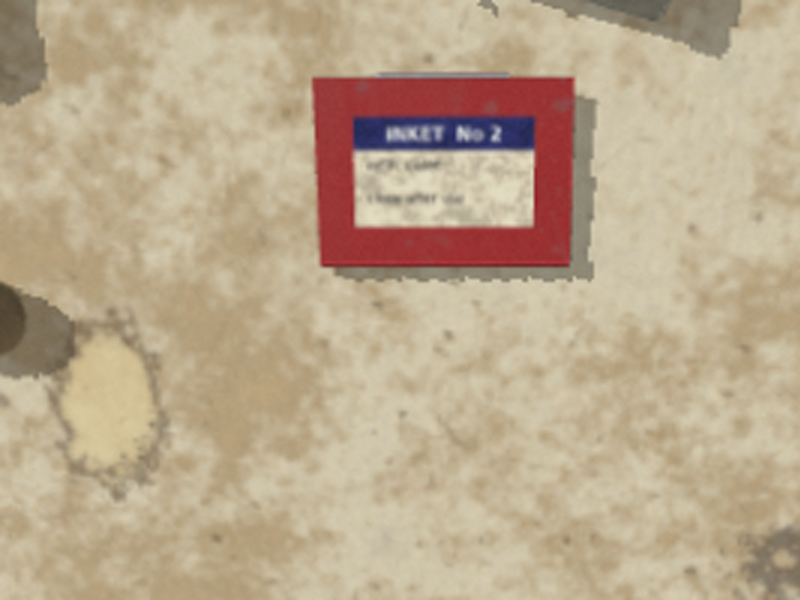

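The tin is shut and now lies square. Its top corners in the crop are (313,78), (575,77), (571,266) and (321,267).

Run:
```python
from h import *
ci=np.load("w3ci.npy",allow_pickle=True).item()
tin(ci,[(100+(u+.5)/3-.5,(v+.5)/3-.5) for u,v in[(313,78),(575,77),(571,266),(321,267)]])
print(env.get_obs()['qpos'])
```

```text
sizes [0.0997 0.0687 0.0998 0.0687]
tin [ 0.5807 -0.0898] yaw 4.5 bay -0.257 -0.0015 rel deg -0.0
[ 36.90483664  -2.97863577 -25.17892018 111.19991905  -1.33476361
  71.59432783 -73.48965053]
```

```bash
python3 -m pendant '[{"tx":0.92,"ty":0.525,"tz":0,"spin":0,"claw":0.72},{"tx":0.92,"ty":0.525,"tz":0,"spin":0,"claw":0.72},{"tx":0.92,"ty":0.525,"tz":0,"spin":0,"claw":0.72},{"tx":0,"ty":0,"tz":0,"spin":-1,"claw":0.72},{"tx":0,"ty":0,"tz":0,"spin":-1,"claw":0.72},{"tx":0,"ty":0,"tz":0,"spin":-1,"claw":0.72},{"tx":0,"ty":0,"tz":0,"spin":-1,"claw":0.72},{"tx":0,"ty":0,"tz":0,"spin":-1,"claw":0.72},{"tx":0,"ty":0,"tz":0,"spin":-1,"claw":0.72},{"tx":0,"ty":0,"tz":0,"spin":-1,"claw":0.72}]' && python3 -m pendant '[{"tx":0,"ty":0,"tz":0,"spin":-1,"claw":0.72},{"tx":0,"ty":0,"tz":0,"spin":-1,"claw":0.72},{"tx":0,"ty":0,"tz":0,"spin":-1,"claw":0.72},{"tx":0,"ty":0,"tz":0,"spin":-1,"claw":0.72},{"tx":0,"ty":0,"tz":0,"spin":-1,"claw":0.72},{"tx":0,"ty":0,"tz":0,"spin":-1,"claw":0.72},{"tx":0,"ty":0,"tz":0,"spin":-1,"claw":0.72},{"tx":0,"ty":0,"tz":0,"spin":-1,"claw":0.72},{"tx":0,"ty":0,"tz":0,"spin":-1,"claw":0.72},{"tx":0,"ty":0,"tz":0,"spin":-1,"claw":0.72}]' && python3 -m pendant '[{"tx":0,"ty":0,"tz":0,"spin":-1,"claw":0.72},{"tx":0,"ty":0,"tz":0,"spin":-1,"claw":0.72},{"tx":0,"ty":0,"tz":0,"spin":-1,"claw":0.72},{"tx":0,"ty":0,"tz":0,"spin":-1,"claw":0.72},{"tx":0,"ty":0,"tz":0,"spin":-1,"claw":0.72},{"tx":0,"ty":0,"tz":0,"spin":-0.55,"claw":0.72},{"tx":0,"ty":0,"tz":0,"spin":0,"claw":0.72},{"tx":0,"ty":0,"tz":0,"spin":0,"claw":0.72}]'
```

```text
time_s: 12.22
tool_pos: [0.5875, -0.179, 0.2013]
tool_rot: [-179.8, 0.1, 32.5]
force: [-0.6, -0.4, 0.1]
grip_width: 0.0246
grasp_force: 0.0
time_s: 13.48
tool_pos: [0.5875, -0.179, 0.2013]
tool_rot: [-179.8, -0.0, 72.5]
force: [-0.4, -0.4, -0.9]
grip_width: 0.0243
grasp_force: 0.0
time_s: 14.48
tool_pos: [0.5882, -0.1793, 0.2031]
tool_rot: [-180.0, -0.0, 94.5]
force: [0.3, 0.4, 0.6]
grip_width: 0.0243
grasp_force: 0.0
```

```bash
python3 -m pendant '[{"tx":0,"ty":0,"tz":0.9,"spin":0,"claw":0.72},{"tx":0,"ty":0,"tz":0.9,"spin":0,"claw":0.72},{"tx":0,"ty":0,"tz":0.9,"spin":0,"claw":0.72},{"tx":0,"ty":0,"tz":0.88,"spin":0,"claw":0.72},{"tx":0,"ty":0,"tz":0,"spin":0,"claw":0.72},{"tx":0,"ty":0,"tz":0,"spin":0,"claw":0.72}]' && python3 -m pendant '[{"tx":0.25,"ty":0,"tz":0,"spin":0,"claw":0.72},{"tx":0.2,"ty":0,"tz":0,"spin":0,"claw":0.72},{"tx":0.15,"ty":0,"tz":0,"spin":0,"claw":0.72},{"tx":0.2,"ty":0,"tz":0,"spin":0,"claw":0.72},{"tx":0.2,"ty":0,"tz":0,"spin":0,"claw":0.72},{"tx":0.2,"ty":0,"tz":0,"spin":0,"claw":0.72},{"tx":0.2,"ty":0,"tz":0,"spin":0,"claw":0.72},{"tx":0.2,"ty":0,"tz":0,"spin":0,"claw":0.72},{"tx":0.2,"ty":0,"tz":0,"spin":0,"claw":0.72},{"tx":0.2,"ty":0,"tz":0,"spin":0,"claw":0.72}]' && python3 -m pendant '[{"tx":0.2,"ty":0,"tz":0,"spin":0,"claw":0.72},{"tx":0.2,"ty":0,"tz":0,"spin":0,"claw":0.72},{"tx":0.15,"ty":0,"tz":0,"spin":0,"claw":0.72},{"tx":0.1,"ty":0,"tz":0,"spin":0,"claw":0.72},{"tx":0,"ty":0,"tz":0,"spin":0,"claw":0.72}]'
python3 - <<'E'
from h import *
p=env.get_obs()['tool_pos'];tobay(np.array(p[:2]),0)
ci=cams.camera_info("wrist"); im=cams.read_camera("wrist")[:,:,::-1]
np.save("w4ci.npy",ci,allow_pickle=True); cv2.imwrite("pics/w4.png",im)
E
```

```text
time_s: 15.22
tool_pos: [0.5892, -0.1794, 0.026]
tool_rot: [179.9, 0.0, 94.5]
force: [-0.0, -0.6, 0.6]
grip_width: 0.0244
grasp_force: 0.0
time_s: 16.48
tool_pos: [0.5803, -0.0791, 0.0245]
tool_rot: [-180.0, 0.0, 94.5]
force: [0.3, -2.0, 1.2]
grip_width: 0.0245
grasp_force: 1.1
time_s: 17.1
tool_pos: [0.5776, -0.0463, 0.0243]
tool_rot: [-180.0, -0.1, 94.6]
force: [0.4, -0.5, 0.3]
grip_width: 0.0245
grasp_force: 0.0
tin [ 0.5776 -0.0463] yaw 0.0 bay -0.2134 -0.0018 rel deg -4.5
```

View pics/w4.png

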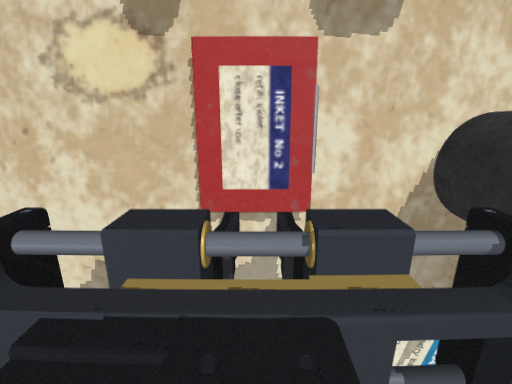

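The tin is square in front of the fingers. Its corners are (192,38), (317,38), (310,211) and (200,211).

Run:
```python
from h import *
ci=np.load("w4ci.npy",allow_pickle=True).item()
tin(ci,[(317,38),(310,211),(200,211),(192,38)])
```

```text
sizes [0.0986 0.0689 0.0986 0.0674]
tin [0.5719 0.0144] yaw 4.6 bay -0.1524 -0.001 rel deg 0.1
```

```bash
python3 -m pendant '[{"tx":0.15,"ty":0,"tz":0,"spin":0,"claw":0.72},{"tx":0.15,"ty":0,"tz":0,"spin":0,"claw":0.72},{"tx":0.15,"ty":0,"tz":0,"spin":0,"claw":0.72},{"tx":0.15,"ty":0,"tz":0,"spin":0,"claw":0.72},{"tx":0.15,"ty":0,"tz":0,"spin":0,"claw":0.72},{"tx":0.15,"ty":0,"tz":0,"spin":0,"claw":0.72},{"tx":0.15,"ty":0,"tz":0,"spin":0,"claw":0.72},{"tx":0.15,"ty":0,"tz":0,"spin":0,"claw":0.72}]' && python3 -m pendant '[{"tx":0.15,"ty":0,"tz":0,"spin":0,"claw":0.72},{"tx":0.15,"ty":0,"tz":0,"spin":0,"claw":0.72},{"tx":0.15,"ty":0,"tz":0,"spin":0,"claw":0.72},{"tx":0.15,"ty":0,"tz":0,"spin":0,"claw":0.72},{"tx":0,"ty":0,"tz":0,"spin":0,"claw":0.72}]'
python3 - <<'E'
from h import *
p=env.get_obs()['tool_pos'];tobay(np.array(p[:2]),0)
E
```

```text
time_s: 18.15
tool_pos: [0.5731, 0.0129, 0.0245]
tool_rot: [-180.0, 0.0, 94.5]
force: [0.2, -0.2, -0.5]
grip_width: 0.0244
grasp_force: 0.4
time_s: 18.77
tool_pos: [0.5707, 0.0436, 0.0246]
tool_rot: [180.0, -0.0, 94.6]
force: [-0.4, -0.6, 0.2]
grip_width: 0.0244
grasp_force: 0.0
tin [0.5707 0.0436] yaw 0.0 bay -0.1232 -0.002 rel deg -4.5
```

Low force so far, and the tin's centre is at about bay x = -0.064. I'll push on gently.

```bash
python3 -m pendant '[{"tx":0.13,"ty":0,"tz":0,"spin":0,"claw":0.72},{"tx":0.13,"ty":0,"tz":0,"spin":0,"claw":0.72},{"tx":0.13,"ty":0,"tz":0,"spin":0,"claw":0.72},{"tx":0.13,"ty":0,"tz":0,"spin":0,"claw":0.72},{"tx":0.13,"ty":0,"tz":0,"spin":0,"claw":0.72},{"tx":0.13,"ty":0,"tz":0,"spin":0,"claw":0.72}]' && python3 -m pendant '[{"tx":0.12,"ty":0,"tz":0,"spin":0,"claw":0.72},{"tx":0.1,"ty":0,"tz":0,"spin":0,"claw":0.72},{"tx":0.08,"ty":0,"tz":0,"spin":0,"claw":0.72},{"tx":0,"ty":0,"tz":0,"spin":0,"claw":0.72}]'
python3 - <<'E'
from h import *
p=env.get_obs()['tool_pos'];tobay(np.array(p[:2]),0)
E
```

```text
time_s: 19.52
tool_pos: [0.5677, 0.0817, 0.0245]
tool_rot: [180.0, 0.0, 94.5]
force: [-0.0, -2.0, -0.3]
grip_width: 0.0241
grasp_force: 0.6
time_s: 20.02
tool_pos: [0.5664, 0.097, 0.0246]
tool_rot: [180.0, -0.0, 94.6]
force: [-1.0, -0.1, -0.2]
grip_width: 0.0243
grasp_force: 0.0
tin [0.5664 0.097 ] yaw 0.0 bay -0.0697 -0.0019 rel deg -4.5
```

```bash
R='';python3 -m pendant '[{"tx":0.06,"ty":0,"tz":0,"spin":0,"claw":0.72},{"tx":0.06,"ty":0,"tz":0,"spin":0,"claw":0.72},{"tx":0.04,"ty":0,"tz":0,"spin":0,"claw":0.72},{"tx":0,"ty":0,"tz":0,"spin":0,"claw":0.72}]' && python3 -m pendant '[{"tx":0.03,"ty":0,"tz":0,"spin":0,"claw":0.72},{"tx":0,"ty":0,"tz":0,"spin":0,"claw":0.72}]'
```

```text
time_s: 20.52
tool_pos: [0.5657, 0.1046, 0.0245]
tool_rot: [-180.0, -0.0, 94.5]
force: [0.1, 0.1, 0.7]
grip_width: 0.0245
grasp_force: 0.0
time_s: 20.78
tool_pos: [0.5657, 0.1058, 0.0245]
tool_rot: [-180.0, 0.0, 94.5]
force: [0.6, -1.3, 0.4]
grip_width: 0.0242
grasp_force: 0.3
```

```bash
python3 -m pendant '[{"tx":0.03,"ty":0,"tz":0,"spin":0,"claw":0.72},{"tx":0,"ty":0,"tz":0,"spin":0,"claw":0.72}]'
```

```text
time_s: 21.02
tool_pos: [0.5656, 0.1073, 0.0245]
tool_rot: [180.0, -0.0, 94.5]
force: [-0.1, -0.7, -0.4]
grip_width: 0.0241
grasp_force: 0.3
```

```bash
python3 -m pendant '[{"tx":0.04,"ty":0,"tz":0,"spin":0,"claw":0.72},{"tx":0,"ty":0,"tz":0,"spin":0,"claw":0.72}]'
```

```text
time_s: 21.28
tool_pos: [0.5657, 0.1083, 0.0245]
tool_rot: [180.0, 0.1, 94.5]
force: [1.0, -2.4, -0.1]
grip_width: 0.0247
grasp_force: 1.7
```

```bash
python3 -m pendant '[{"tx":0.03,"ty":0,"tz":0,"spin":0,"claw":0.72},{"tx":0,"ty":0,"tz":0,"spin":0,"claw":0.72}]'
```

```text
time_s: 21.52
tool_pos: [0.5659, 0.1086, 0.0245]
tool_rot: [180.0, 0.2, 94.5]
force: [0.7, -5.5, 0.2]
grip_width: 0.0246
grasp_force: 2.9
```

Force is now rising against the back stop and the finger has nearly stopped, at about bay x = -0.058. I'll back off and look.

```bash
python3 -m pendant '[{"tx":0.03,"ty":0,"tz":0,"spin":0,"claw":0.72},{"tx":0,"ty":0,"tz":0,"spin":0,"claw":0.72}]' && python3 -m pendant '[{"tx":-0.2,"ty":0,"tz":0,"spin":0,"claw":0.72},{"tx":-0.6,"ty":0,"tz":0,"spin":0,"claw":0.72},{"tx":-0.6,"ty":0,"tz":-0.6,"spin":0,"claw":0.72},{"tx":-0.6,"ty":0,"tz":-0.8,"spin":0,"claw":0.72},{"tx":0,"ty":0,"tz":-1,"spin":0,"claw":0.72},{"tx":0,"ty":0,"tz":-1,"spin":0,"claw":0.72},{"tx":0,"ty":0,"tz":0,"spin":0,"claw":0.72},{"tx":0,"ty":0,"tz":0,"spin":0,"claw":0.72}]'
python3 - <<'E'
from h import *
ci=cams.camera_info("wrist"); im=cams.read_camera("wrist")[:,:,::-1]
np.save("w5ci.npy",ci,allow_pickle=True); cv2.imwrite("pics/w5raw.png",im)
def b(x,y,z=.013):
    c,s=np.cos(BAY[2]),np.sin(BAY[2]);return [BAY[0]+c*x-s*y,BAY[1]+s*x+c*y,z]
print(proj(ci,[b(.05,-.035),b(-.05,-.035),b(-.05,.035),b(.05,.035)]))
cv2.imwrite("pics/w5.png",cv2.resize(im[:215,130:410],None,fx=2.79,fy=2.79,interpolation=cv2.INTER_CUBIC))
E
```

```text
time_s: 21.78
tool_pos: [0.566, 0.1088, 0.0245]
tool_rot: [180.0, 0.2, 94.4]
force: [1.2, -9.4, 0.2]
grip_width: 0.0242
grasp_force: 4.0
time_s: 22.78
tool_pos: [0.5727, 0.0131, 0.194]
tool_rot: [-180.0, -0.0, 94.6]
force: [0.2, 0.1, -0.6]
grip_width: 0.0244
grasp_force: 0.0
[[288.86101611 -10.33940972]
 [286.60397958  86.26092733]
 [226.40624622  86.17044353]
 [224.27011016 -10.43112368]]
```

View pics/w5.png

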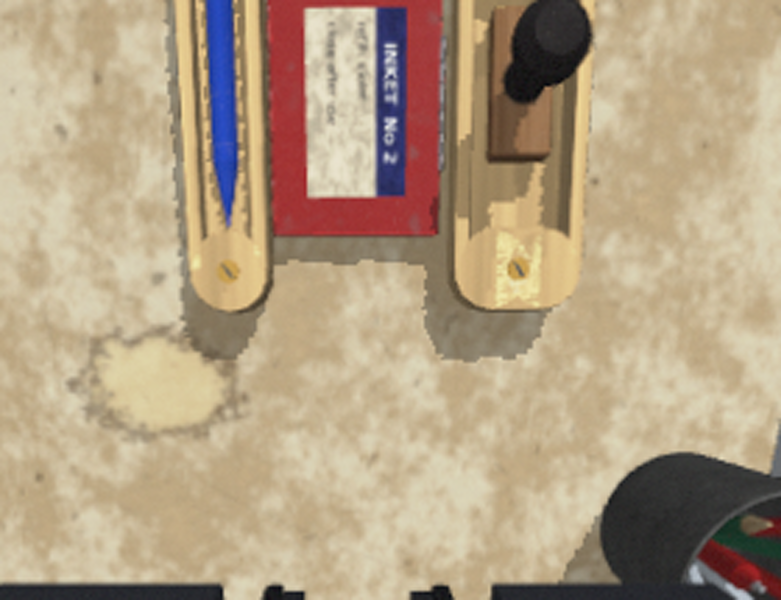

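The tin is in the bay with its lid shut. Its near end is at crop row 236 (about 2 mm from the predicted home edge), it is parallel to both arms, and stamp and pen are undisturbed. The gripper is clear, so I'm handing in.

```bash
python3 -c "
from cell import env
print(env.sign_off())"
```

```text
the job is handed in; nothing more can be done
None
```

I shut the ink pad's lid and pushed the tin end first into the bay until it pressed against the back stop (about 9 N), with the lid still shut and the gripper clear, then handed the job in at about 23 s; the hand-in returned no verdict.

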